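# Move a row of lab bottles to the new rack in reverse order

## Task

Move the four bottles from the red rack into the empty aluminium rack in reverse order, one per bay: the one that stands leftmost in the red rack goes into the rightmost bay, the second from the left into the second bay from the right, and so on. Set each down upright and flat on the floor of its bay, without dropping it, slamming it down or tipping any bottle over, and leave all four standing there at rest.

Things in the scene. Friction and masses are not known exactly. Their poses are not given: they have to be found in the camera images.
- bottle_round: white plastic round bottle: body 40 mm in diameter up to 48 mm height, sloping shoulder, cap 28 mm in diameter, 76 mm high in all, orange screw cap, about 90 g, loose, standing upright on its round insert in the old rack at the start. Origin at the centre of its underside, z up (x and y within 0.05 rad of the old rack's x and y at the start). Grip it 38 mm above its underside, on the body.
- bottle_square: white plastic square bottle: body 38 x 38 mm (sides along its x and y) and 50 mm high, cap 26 mm in diameter, 70 mm high in all, orange screw cap, about 80 g, loose, standing upright on its square insert in the old rack at the start. Origin at the centre of its underside, z up (x and y within 0.05 rad of the old rack's x and y at the start). Grip it 38 mm above its underside, across two flat sides.
- jar: white plastic squat round jar: body 44 mm in diameter up to 44 mm height, cap 43 mm in diameter, 58 mm high in all, orange screw cap, about 80 g, loose, standing upright on its hexagonal insert in the old rack at the start. Origin at the centre of its underside, z up (x and y within 0.05 rad of the old rack's x and y at the start). Grip it 38 mm above its underside.
- vial: white plastic slim round vial: body 28 mm in diameter up to 60 mm height, cap 23 mm in diameter, 76 mm high in all, orange screw cap, about 50 g, loose, standing upright on its diamond insert in the old rack at the start. Origin at the centre of its underside, z up (x and y within 0.05 rad of the old rack's x and y at the start). Grip it 38 mm above its underside, on the body.
- seat_round: grey plastic seat insert, a disc 54 mm in diameter, 6 mm thick, fixed in one of the four places of the old red rack; the round bottle stands on it at the start, and it stays behind to show where that one stood. Origin at the centre of its underside, z up, turned as the rack is.
- seat_square: grey plastic seat insert, a square of 50 mm, 6 mm thick, fixed in one of the four places of the old red rack; the square bottle stands on it at the start, and it stays behind to show where that one stood. Origin at the centre of its underside, z up, turned as the rack is.
- seat_hex: grey plastic seat insert, a hexagon 52 mm from corner to corner, 6 mm thick, fixed in one of the four places of the old red rack; the jar stands on it at the start, and it stays behind to show where that one stood. Origin at the centre of its underside, z up, turned as the rack is.
- seat_diamond: grey plastic seat insert, a square of 41 mm turned by 45 degrees (a diamond), 6 mm thick, fixed in one of the four places of the old red rack; the vial stands on it at the start, and it stays behind to show where that one stood. Origin at the centre of its underside, z up, turned as the rack is.
- old_rack: old rack: red plastic tray, 72 mm (x) by 272 mm (y), rim 18 mm high, fixed to the bench. Four places in a row at x = 0, y = -96, -32, +32, +96 mm in its frame, a seat insert in each; the bottles' undersides stand 14 mm above the bench. Origin at the centre of its underside, z up; its +y end is the left one seen from the robot (turned at most 0.18 rad). Either rack may be the nearer.
- new_rack: new rack: aluminium tray, 68 mm (x) by 260 mm (y), black end tabs, fixed, empty. Four bays 60 x 60 mm inside, centred at x = 0, y = -96, -32, +32, +96 mm in its frame; walls 4 mm thick rise to 20 mm above the bench, bay floor 8 mm above the bench. Origin at the centre of its underside, z up; its +y end is the left one seen from the robot (turned at most 0.18 rad).
Things that resemble listed ones, but are neither listed nor needed, are in the scene too. Leave any purple or turquoise look-alike of the jar alone.

How it is judged:
By the outcome, as a careful person would: the job done as asked, in the order asked, and still so for the second after the job is handed in, with the robot touching nothing.
It also fails if it takes over 91 s, if anything falls off the work surface, if the arm or the gripper's body presses on something with over 40 N, if the wrist force passes 120 N, or if a joint passes its speed limit or range.

## Robot

A 6-joint arm with a two-finger parallel gripper is mounted at the origin on the work surface. World frame = base frame: x ahead of the robot, y to its left, z up, the work surface at z = 0. Lengths are in m, angles in rad, forces in N, time in s.
With the tool pointing down it reaches from about 0.425 to 0.95 m from the base axis. Payload 3.5 kg.
Tool frame: the origin (TCP) lies midway between the tips of the shut fingers; the grasp point (between the pads) lies 19 mm behind it; z points along the fingers, y is the direction in which the jaws open and shut (so a half turn about z gives the same grasp; the last joint's range is limited). The gripper opens to 85 mm and grips with 20 to 120 N. Pads are 22 mm wide; open, the fingers measure 114 mm over their backs; the gripper's body (76 mm by 85 mm) begins 54 mm behind the grasp point. The pads swing forward as they close: fully open they stand 13 mm farther back than shut.
Start: joints at [1.099, 0.286, 1.577, -0, 1.279, -0.15], TCP at [0.213, 0.64, 0.231] pointing down, gripper open.
Joint ranges: [-2.77, 2.77], [-0.9, 2.22], [0.21, 2.48], [-1.53, 4.67], [0.24, 2.81], [-2.84, 2.84]. Speed limits (rad/s): [2.79, 2.79, 3.14, 3.14, 3.14, 3.14].

## Interface

Orientations are given as a unit quaternion [x, y, z, w].
In Python, from plant import * gives the robot as it stands.
- The arm moves only by the shell command python3 -m jog 'ROWS' [FORCE]. ROWS is a JSON object of lists of equal length, an entry for each row: "travel": the shift along the world's x, y, z in mm, a list of three; "dr": the turn, a rotation vector about the world's x, y, z in degrees, a list of three; "jaw": the closure in counts, from 0 (fully open) to 255 (shut). In form: {"travel": [[x, y, z], ...], "dr": [[wx, wy, wz], ...], "jaw": [jaw, ...]}. A call has 1 to 5 rows; each row shifts and turns the commanded pose from where the row before left it; what a row does not reach is not made up. A row lasts 1/12 s, in which the tool goes at most 41.7 mm and 7.16 degrees, less where a joint would pass 70% of its speed; a pose out of reach is approached as far as the arm can. A call is refused whole if a number of a shift passes 41.7 or a number of a turn 7.16, either way. A call with a gripper value outside its range is refused whole. The fingers move at their own pace and stop on an object; FORCE is the grip in N (left out, the last holds). Time passes only in rows, so rows that do not move let the fingers close. It gives the time, the measured TCP pose, the force and the opening at its end, in the units of the state.
- get_state(): the state, without advancing time (a new reading comes with each control period).
- read_camera(name): name is "side" or "top"; returns the picture (384x512x3 uint8, red, green, blue); there is no depth.
- camera_info(name): a dict with "K" (3x3 intrinsics, pixels), "k1" (the pictures are not rectified: a ray, as slopes to the right and down, at radius r is drawn at 1 + k1 r^2 times it, then the intrinsics apply), "R" (3x3) and "t" (3): a world point X has camera coordinates R X + t. Camera axes: x right, y down, z forward; pixel columns grow to the right and rows downward; lengths in m; the calibration is good to about 2 mm. A picture is of the moment at which its call begins. camera_info takes no time and is no camera call.
- sign_off(): hands the job in, once; it reports no verdict.
The state is a dict: "time": time; "qpos": joint angles; "dq": joint speeds; "joint_efforts": joint torques, N m; "eef_pos": TCP position; "tcp_rot": TCP orientation; "contact_force": force on the tool from outside, world axes, zero at the start; "wrist_torque": the same for the moment, N m; "opening": opening from 0.0 (shut) to 1.0 (fully open).
Only numpy, scipy, OpenCV 4.12 (cv2) and the standard library are available. Lean on these libraries where they do the work, as an engineer would, in place of code of your own. Each camera call takes 0.05 s, during which the arm holds its last target. There are 200 camera calls.

## Working session

There is one attempt and no reset: what is moved stays moved. The work goes in short steps, Python scripts to look and compute and a shell command to move; the robot and the scene stay as the last step left them, time stands still between calls to the robot, and variables do not carry over. Pictures are saved under pics/ and viewed, about 12 in all and at most 16, crops included, and the job is handed in when it is done.

```bash
ls; mkdir -p pics; python3 - <<'E'
from plant import *
import cv2
for n in("top","side"):
    im=read_camera(n); cv2.imwrite(f"pics/{n}0.png",im[:,:,::-1]); print(n,camera_info(n))
print(get_state())
E
```

```text
pics
top {'K': array([[473.41130012,   0.        , 248.68682835],
       [  0.        , 473.41130012, 191.12502301],
       [  0.        ,   0.        ,   1.        ]]), 'k1': -0.1688118190744168, 'R': array([[ 0.00594607, -0.99977403, -0.02040897],
       [-0.99800243, -0.00464939, -0.06300425],
       [ 0.06289512,  0.02074283, -0.99780456]]), 't': array([0.01373349, 0.51220923, 0.82134878])}
side {'K': array([[477.07421209,   0.        , 252.37239225],
       [  0.        , 477.07421209, 189.39340601],
       [  0.        ,   0.        ,   1.        ]]), 'k1': -0.18922024596555018, 'R': array([[ 0.82474164, -0.5654966 , -0.00384999],
       [-0.4154342 , -0.60123779, -0.68258886],
       [ 0.38368692,  0.56455887, -0.73079247]]), 't': array([-0.42188912,  0.2438282 ,  0.69191153])}
{'time': 0.1, 'qpos': array([ 1.09900068e+00,  2.87143091e-01,  1.57802592e+00,  3.70809550e-06,
        1.27860369e+00, -1.49969889e-01]), 'dq': array([-0.00028462, -0.0016844 , -0.00491956, -0.00071545, -0.00068504,
        0.00020548]), 'joint_efforts': array([ 1.24378865e-03, -4.07298017e+01, -2.93698847e+01, -9.63128969e-05,
        3.43541622e-03, -7.43426057e-06]), 'eef_pos': array([0.21318137, 0.63982751, 0.23004402]), 'tcp_rot': array([ 1.60219791e-01,  9.87080762e-01, -1.03722847e-03, -3.35126921e-04]), 'contact_force': array([-0.10380696, -0.62401543, -0.6028306 ]), 'wrist_torque': array([-0.03116182,  0.0146197 ,  0.00186513]), 'opening': 1.001916580299786}
```

View pics/top0.png

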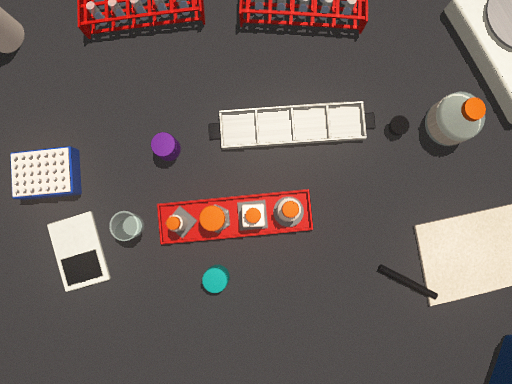

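View pics/side0.png

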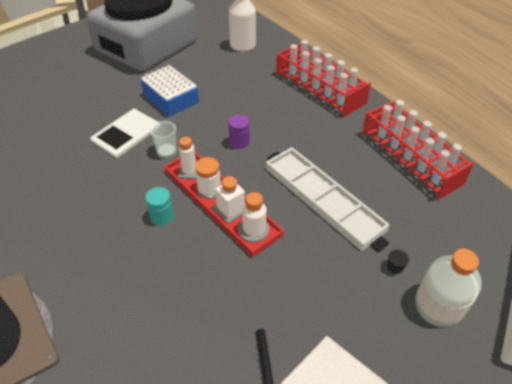

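The top view shows the red rack at about (158–312, 190–244). Left to right it holds the vial (173,222), jar (212,218), square (252,215) and round (290,210). The empty aluminium rack is farther from the robot, at (219–366, 102–149). The purple jar (165,145) and the turquoise jar (215,280) are to be left alone.

```bash
cat > h.py <<'E'
from plant import *
import numpy as np, cv2
from scipy.optimize import brentq
def ray(name,uv):
    c=camera_info(name);K=c["K"]
    d=cv2.undistortPoints(np.float64(uv).reshape(-1,1,2),K,np.array([c["k1"],0,0,0.])).reshape(-1,2)
    D=np.c_[d,np.ones(len(d))]@c["R"]; return -c["R"].T@c["t"],D
def onplane(name,uv,z):
    o,D=ray(name,uv); return (o+D*((z-o[2])/D[:,2])[:,None])[:,:2]
def cross(a,b):
    (o,D),(p,E)=ray("top",a),ray("side",b); d=D[0]/np.linalg.norm(D[0]);e=E[0]/np.linalg.norm(E[0])
    s=np.linalg.lstsq(np.c_[d,-e],p-o,rcond=None)[0]; P,Q=o+s[0]*d,p+s[1]*e
    return (P+Q)/2,np.linalg.norm(P-Q)
def blobs(im,lo,hi,roi,amin=30):
    x0,y0,x1,y1=roi; hsv=cv2.cvtColor(im,cv2.COLOR_RGB2HSV); m=cv2.inRange(hsv,lo,hi)
    k=np.zeros_like(m);k[y0:y1,x0:x1]=m[y0:y1,x0:x1]
    cs,_=cv2.findContours(k,cv2.RETR_EXTERNAL,cv2.CHAIN_APPROX_NONE)
    return [c for c in cs if cv2.contourArea(c)>=amin]
def rectw(c,z,name="top"):
    p=onplane(name,c.reshape(-1,2),z); r=cv2.minAreaRect((p*1000).astype(np.float32))
    b=cv2.boxPoints(r);e=[b[1]-b[0],b[2]-b[1]];l=max(e,key=np.linalg.norm);l=l*np.sign(l[1])
    return np.array(r[0]),r[1],np.arctan2(-l[0],l[1])
E
python3 - <<'E'
from h import *
t=cv2.cvtColor(cv2.imread("pics/top0.png"),cv2.COLOR_BGR2RGB);s=cv2.cvtColor(cv2.imread("pics/side0.png"),cv2.COLOR_BGR2RGB)
# red rack: red pixels + everything inside
c=max(blobs(t,(0,150,60),(5,255,255),(140,180,330,255)),key=cv2.contourArea)
r1=rectw(c,.018);print("red",r1)
c=max(blobs(t,(0,0,130),(179,70,255),(212,95,375,155)),key=cv2.contourArea)
r2=rectw(c,.020);print("alu",r2)
for n,(p,_,a) in(("red",r1),("alu",r2)):
    u=np.array([-np.sin(a),np.cos(a)]);print(n,[np.round(p+u*k,1) for k in(96,32,-32,-96)])
def caps(im,roi):
    o=[]
    for c in blobs(im,(7,180,120),(18,255,255),roi,40):
        x,y,w,h=cv2.boundingRect(c); m=cv2.moments(c); o.append((m['m10']/m['m00'],m['m01']/m['m00'],x,y,w,h))
    return sorted(o)
ct=caps(t,(150,180,320,250));cs=caps(s,(160,120,300,250))
for a,b,h in zip(ct,cs,(.090,.072,.084,.090)):
    print(np.round(a,1),np.round(b,1),onplane("top",[a[:2]],h)*1000,[np.round(v*1000,1) for v in cross(a[:2],b[:2])])
E
```

```text
red (array([467.15393066,  41.89090729]), (73.05912017822266, 271.6135559082031), np.float32(0.102423504))
alu (array([632.75640869, -61.37698364]), (69.85115051269531, 261.0005798339844), np.float32(0.077536486))
red [array([457.3, 137.4]), array([463.9,  73.7]), array([470.4,  10.1]), array([477. , -53.6])]
alu [array([625.3,  34.3]), array([630.3, -29.5]), array([635.2, -93.3]), array([ 640.2, -157.1])]
```

```bash
python3 - <<'E'
from h import *
t=cv2.cvtColor(cv2.imread("pics/top0.png"),cv2.COLOR_BGR2RGB);s=cv2.cvtColor(cv2.imread("pics/side0.png"),cv2.COLOR_BGR2RGB)
for im,p in((t,(212,218)),(t,(290,210)),(t,(173,223)),(s,(207,166)),(s,(254,200))): print(cv2.cvtColor(im,cv2.COLOR_RGB2HSV)[p[1],p[0]])
def caps(im,roi):
    o=[]
    for c in blobs(im,(8,170,150),(16,255,255),roi,25):
        m=cv2.moments(c); o.append([m['m10']/m['m00'],m['m01']/m['m00'],*cv2.boundingRect(c)])
    return sorted(o)
ct=caps(t,(150,180,320,250));cs=caps(s,(160,120,300,250));print(len(ct),len(cs))
for a,h in zip(ct,(.090,.072,.084,.090)): print(np.round(a,1),np.round(onplane("top",[a[:2]],h)*1000,1))
for a,b in zip(ct,cs): print([np.round(v*1000,1) for v in cross(a[:2],b[:2])])
E
```

```text
[ 13 210 246]
[ 13 199 248]
[ 13 218 243]
[ 13 168 237]
[ 13 164 238]
4 2
[172.6 222.7 166.  217.   14.   13. ] [[455.6 137.9]]
[211.6 217.9 199.  205.   26.   26. ] [[464.   76.3]]
[252.7 215.  245.  208.   16.   15. ] [[469.1   8.2]]
[289.9 208.9 282.  201.   17.   17. ] [[479.1 -51.7]]
[array([473.1, 144.1,  -8.5]), np.float64(42.7)]
[array([500.3,  59.2, -40.1]), np.float64(90.8)]
```

```bash
J='python3 -m jog'
$J '{"travel":[[16,-33,-5],[16,-33,-5],[16,-33,-5],[16,-33,-5],[16,-33,-5]],"dr":[[0,0,-4.4],[0,0,-4.4],[0,0,-4.4],[0,0,-4.4],[0,0,-4.4]],"jaw":[0,0,0,0,0]}' 40
$J '{"travel":[[16,-33,-5],[16,-33,-5],[16,-33,-5],[16,-33,-5],[16,-33,-5]],"dr":[[0,0,-4.4],[0,0,-4.4],[0,0,-4.4],[0,0,-4.4],[0,0,-4.4]],"jaw":[0,0,0,0,0]}'
$J '{"travel":[[16,-33,-5],[16,-33,-5],[16,-33,-5],[16,-33,-5],[0,0,0]],"dr":[[0,0,-4.4],[0,0,-4.4],[0,0,-4.4],[0,0,-4.4],[0,0,-4.4]],"jaw":[0,0,0,0,0]}'
cat > st.py <<'E'
from h import *
from scipy.spatial.transform import Rotation as R
s=get_state();y=R.from_quat(s["tcp_rot"]).as_matrix()
print(round(s["time"],2),np.round(s["eef_pos"]*1000,1),"jaw deg",round(np.degrees(np.arctan2(y[1,1],y[0,1])),1),"tilt",np.round(np.degrees(y[:2,2]),2),"F",np.round(s["contact_force"],1),"open",round(s["opening"]*85,1))
E
python3 st.py
```

```text
time: 0.52
eef_pos: [0.2935, 0.4736, 0.2054]
tcp_rot: [0.347, 0.938, -0.001, -0.0]
contact_force: [0.5, 0.2, 0.2]
opening: 1.001
time: 0.93
eef_pos: [0.3735, 0.3086, 0.1807]
tcp_rot: [0.52, 0.854, -0.0, -0.0]
contact_force: [0.6, -0.1, 0.9]
opening: 1.004
time: 1.35
eef_pos: [0.4389, 0.1735, 0.1602]
tcp_rot: [0.676, 0.737, -0.001, 0.001]
contact_force: [0.2, -0.9, 0.7]
opening: 1.002
1.35 [438.9 173.5 160.2] jaw deg 5.0 tilt [-0.04 -0.13] F [ 0.2 -0.9  0.7] open 85.2
```

```bash
J='python3 -m jog'
$J '{"travel":[[9,-18,0],[8,-18,0],[0,0,-20],[0,0,-25],[0,0,-25]],"dr":[[0,0,0.8],[0,0,0],[0,0,0],[0,0,0],[0,0,0]],"jaw":[0,0,0,0,0]}'
$J '{"travel":[[0,0,-25],[0,0,-20],[0,0,-12],[0,0,0],[0,0,0]],"dr":[[0,0,0],[0,0,0],[0,0,0],[0,0,0],[0,0,0]],"jaw":[60,100,120,120,120]}' 
python3 st.py
python3 - <<'E'
from h import *
a=read_camera("top")[180:260,120:340];b=read_camera("side")[100:260,120:320]
cv2.imwrite("pics/c1.png",np.hstack([cv2.resize(a,None,fx=2,fy=2,interpolation=2)[:,:,::-1],cv2.resize(np.zeros((160,1,3),'uint8'),(1,160))]))
cv2.imwrite("pics/c2.png",cv2.resize(b,None,fx=3,fy=3,interpolation=2)[:,:,::-1])
E
```

```text
time: 1.77
eef_pos: [0.455, 0.1419, 0.091]
tcp_rot: [0.667, 0.745, 0.001, 0.001]
contact_force: [-0.0, -0.2, 0.7]
opening: 1.006
time: 2.18
eef_pos: [0.4536, 0.1423, 0.0336]
tcp_rot: [0.667, 0.745, -0.001, -0.001]
contact_force: [-0.0, 0.6, 0.1]
opening: 0.535
2.18 [453.6 142.3  33.6] jaw deg 6.4 tilt [-0.14 -0.01] F [-0.   0.6  0.1] open 45.5
```

View pics/c2.png

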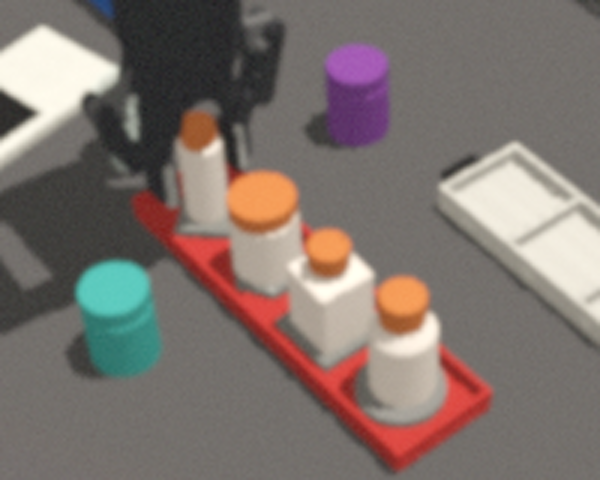

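The crop shows the fingers straddling the vial (orange cap at about (198,130)), with the other three bottles undisturbed. The TCP is 3–4 mm off, so I'll correct that and then grip.

```bash
J='python3 -m jog'
$J '{"travel":[[3,-4,0],[0,0,0],[0,0,0],[0,0,0],[0,0,0]],"dr":[[0,0,0],[0,0,0],[0,0,0],[0,0,0],[0,0,0]],"jaw":[120,150,170,200,230]}' 40
$J '{"travel":[[0,0,0],[0,0,0]],"dr":[[0,0,0],[0,0,0]],"jaw":[230,230]}' 
python3 st.py
```

```text
time: 2.7
eef_pos: [0.4584, 0.1383, 0.0354]
tcp_rot: [0.667, 0.745, 0.001, 0.001]
contact_force: [-0.5, -0.0, 4.5]
opening: 0.321
time: 2.87
eef_pos: [0.4584, 0.1383, 0.0354]
tcp_rot: [0.667, 0.745, 0.0, 0.001]
contact_force: [-0.3, -1.0, 5.8]
opening: 0.319
2.87 [458.4 138.3  35.4] jaw deg 6.4 tilt [ 0.1  -0.01] F [-0.3 -1.   5.8] open 27.1
```

```bash
J='python3 -m jog'
$J '{"travel":[[0,0,10],[0,0,20],[0,0,30],[0,0,30],[0,0,25]],"dr":[[0,0,0],[0,0,0],[0,0,0],[0,0,0],[0,0,0]],"jaw":[230,230,230,230,230]}' 
$J '{"travel":[[9,-15,0],[16,-27,0],[18,-29,0],[18,-29,0],[18,-29,0]],"dr":[[0,0,-0.5],[0,0,-0.5],[0,0,-0.5],[0,0,-0.5],[0,0,0]],"jaw":[230,230,230,230,230]}' 
$J '{"travel":[[18,-29,0],[18,-29,0],[18,-29,0],[18,-29,0],[18,-29,0]],"dr":[[0,0,0],[0,0,0],[0,0,0],[0,0,0],[0,0,0]],"jaw":[230,230,230,230,230]}' 
$J '{"travel":[[10,-16,0],[0,0,0],[0,0,0]],"dr":[[0,0,0],[0,0,0],[0,0,0]],"jaw":[230,230,230]}' 
python3 st.py
```

```text
time: 3.28
eef_pos: [0.4573, 0.1385, 0.1513]
tcp_rot: [0.667, 0.745, 0.0, 0.0]
contact_force: [0.3, 0.8, 0.2]
opening: 0.314
time: 3.7
eef_pos: [0.5366, 0.0084, 0.1496]
tcp_rot: [0.68, 0.734, 0.0, -0.0]
contact_force: [0.7, 0.5, -0.2]
opening: 0.319
time: 4.12
eef_pos: [0.6267, -0.1369, 0.1492]
tcp_rot: [0.68, 0.733, -0.0, -0.0]
contact_force: [0.3, 0.7, 0.3]
opening: 0.322
time: 4.37
eef_pos: [0.6362, -0.1522, 0.1489]
tcp_rot: [0.68, 0.733, -0.0, -0.001]
contact_force: [0.4, -0.8, 0.3]
opening: 0.317
4.37 [ 636.2 -152.2  148.9] jaw deg 4.3 tilt [-0.06  0.05] F [ 0.4 -0.8  0.3] open 26.9
```

```bash
J='python3 -m jog'
$J '{"travel":[[4,-5,-15],[0,0,-30],[0,0,-30],[0,0,-20],[0,0,-12]],"dr":[[0,0,0],[0,0,0],[0,0,0],[0,0,0],[0,0,0]],"jaw":[230,230,230,230,230]}' 
python3 st.py
python3 - <<'E'
from h import *
a=read_camera("top")[80:260,140:390];b=read_camera("side")[100:280,140:390]
cv2.imwrite("pics/d1.png",cv2.resize(np.vstack([a,b]),None,fx=1.6,fy=1.6,interpolation=2)[:,:,::-1])
E
```

```text
time: 4.78
eef_pos: [0.6376, -0.1541, 0.0388]
tcp_rot: [0.679, 0.734, -0.001, -0.003]
contact_force: [-0.8, 0.7, -0.4]
opening: 0.322
4.78 [ 637.6 -154.1   38.8] jaw deg 4.4 tilt [-0.34  0.16] F [-0.8  0.7 -0.4] open 27.4
```

View pics/d1.png

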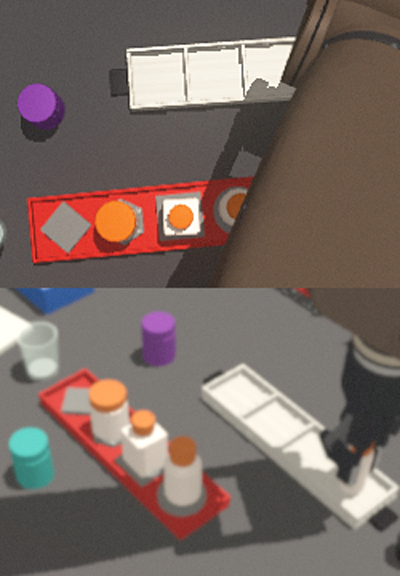

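The vial is inside the rightmost bay at about (355,475) in the side crop, with no contact force. Its diamond seat is bare at (65,228). Next I lower it gently.

```bash
J='python3 -m jog'
$J '{"travel":[[2,-2,-2],[0,0,-3],[0,0,-2],[0,0,-1],[0,0,0]],"dr":[[0,0,0],[0,0,0],[0,0,0],[0,0,0],[0,0,0]],"jaw":[230,230,230,230,230]}' 
python3 st.py
$J '{"travel":[[0,0,-0.7],[0,0,0]],"dr":[[0,0,0],[0,0,0]],"jaw":[230,230]}' 
python3 st.py
```

```text
time: 5.3
eef_pos: [0.6428, -0.1588, 0.035]
tcp_rot: [0.68, 0.734, 0.0, 0.0]
contact_force: [-0.2, -0.5, -1.1]
opening: 0.318
5.3 [ 642.8 -158.8   35. ] jaw deg 4.4 tilt [ 0.06 -0.02] F [-0.2 -0.5 -1.1] open 27.0
time: 5.47
eef_pos: [0.6426, -0.1587, 0.0339]
tcp_rot: [0.68, 0.733, 0.0, 0.0]
contact_force: [-0.3, -0.0, -0.1]
opening: 0.317
5.47 [ 642.6 -158.7   33.9] jaw deg 4.4 tilt [ 0.02 -0.01] F [-0.3 -0.  -0.1] open 26.9
```

```bash
J='python3 -m jog'
$J '{"travel":[[0,0,-1.2],[0,0,-1.2],[0,0,-1],[0,0,0]],"dr":[[0,0,0],[0,0,0],[0,0,0],[0,0,0]],"jaw":[230,230,230,230]}' 
$J '{"travel":[[0,0,-0.7],[0,0,-0.5],[0,0,0]],"dr":[[0,0,0],[0,0,0],[0,0,0]],"jaw":[230,230,230]}' 
python3 st.py
```

```text
time: 5.8
eef_pos: [0.6422, -0.1586, 0.0298]
tcp_rot: [0.68, 0.733, -0.0, -0.0]
contact_force: [-1.4, -0.5, -0.8]
opening: 0.315
time: 6.05
eef_pos: [0.6425, -0.1587, 0.0295]
tcp_rot: [0.68, 0.734, -0.0, -0.0]
contact_force: [-2.0, 1.0, 2.8]
opening: 0.316
6.05 [ 642.5 -158.7   29.5] jaw deg 4.4 tilt [-0.02  0.  ] F [-2.   1.   2.8] open 26.9
```

```bash
J='python3 -m jog'
$J '{"travel":[[0,0,-0.4],[0,0,0],[0,0,0],[0,0,0],[0,0,0]],"dr":[[0,0,0],[0,0,0],[0,0,0],[0,0,0],[0,0,0]],"jaw":[180,170,160,140,120]}' 
python3 st.py
$J '{"travel":[[0,0,0],[0,0,8],[0,0,25],[0,0,40],[0,0,40]],"dr":[[0,0,0],[0,0,0],[0,0,0],[0,0,0],[0,0,0]],"jaw":[80,60,60,0,0]}' 
$J '{"travel":[[-14,18,5],[-30,38,0],[-30,38,0],[-30,38,0],[-30,38,0]],"dr":[[0,0,0.5],[0,0,0.5],[0,0,0.4],[0,0,0],[0,0,0]],"jaw":[0,0,0,0,0]}'
$J '{"travel":[[-30,38,0],[-14,26,0],[0,0,0]],"dr":[[0,0,0],[0,0,0],[0,0,0]],"jaw":[0,0,0]}'
python3 st.py
python3 - <<'E'
from h import *
a=read_camera("top")[80:260,140:390];b=read_camera("side")[100:280,140:390]
cv2.imwrite("pics/d2.png",cv2.resize(np.vstack([a,b]),None,fx=1.6,fy=1.6,interpolation=2)[:,:,::-1])
E
```

```text
time: 6.47
eef_pos: [0.6424, -0.1586, 0.0283]
tcp_rot: [0.68, 0.733, -0.0, -0.0]
contact_force: [-0.3, 0.4, -0.6]
opening: 0.529
6.47 [ 642.4 -158.6   28.3] jaw deg 4.4 tilt [-0.01  0.01] F [-0.3  0.4 -0.6] open 45.0
time: 6.88
eef_pos: [0.6412, -0.1581, 0.1415]
tcp_rot: [0.68, 0.733, -0.001, -0.002]
contact_force: [0.9, -0.6, -0.0]
opening: 0.994
time: 7.3
eef_pos: [0.524, -0.0088, 0.1473]
tcp_rot: [0.671, 0.741, 0.0, 0.0]
contact_force: [0.6, 0.7, 0.3]
opening: 1.0
time: 7.55
eef_pos: [0.4821, 0.0526, 0.1466]
tcp_rot: [0.669, 0.743, 0.0, -0.001]
contact_force: [-0.1, 0.2, 0.0]
opening: 1.001
7.55 [482.1  52.6 146.6] jaw deg 6.0 tilt [-0.09  0.09] F [-0.1  0.2  0. ] open 85.1
```

View pics/d2.png

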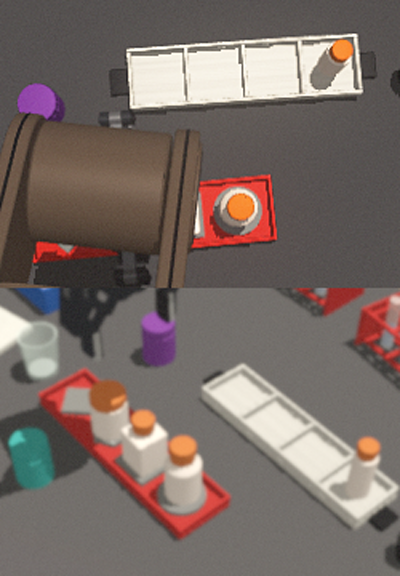

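The vial stands upright in the rightmost bay, at (355,478) in the side crop. Next the jar.

```bash
J='python3 -m jog'
$J '{"travel":[[-9,11,0],[-9,11,-10],[0,0,-25],[0,0,-15],[0,0,0]],"dr":[[0,0,0],[0,0,0],[0,0,0],[0,0,0],[0,0,0]],"jaw":[0,0,0,0,0]}'
python3 st.py
```

```text
time: 8.07
eef_pos: [0.4639, 0.0712, 0.0924]
tcp_rot: [0.671, 0.742, -0.003, -0.003]
contact_force: [-0.1, -0.4, -0.7]
opening: 1.0
8.07 [463.9  71.2  92.4] jaw deg 5.7 tilt [-0.48  0.04] F [-0.1 -0.4 -0.7] open 85.0
```

```bash
J='python3 -m jog'
$J '{"travel":[[0,3,0],[0,0,-25],[0,0,-22],[0,0,-11],[0,0,0]],"dr":[[0,0,0],[0,0,0],[0,0,0],[0,0,0],[0,0,0]],"jaw":[0,0,0,60,80]}'
python3 st.py
$J '{"travel":[[0,0,0],[0,0,0]],"dr":[[0,0,0],[0,0,0]],"jaw":[90,90]}'
python3 st.py
```

```text
time: 8.48
eef_pos: [0.4659, 0.074, 0.0369]
tcp_rot: [0.671, 0.742, -0.001, -0.002]
contact_force: [0.7, -0.2, 0.3]
opening: 0.749
8.48 [465.9  74.   36.9] jaw deg 5.7 tilt [-0.25  0.02] F [ 0.7 -0.2  0.3] open 63.7
time: 8.65
eef_pos: [0.4687, 0.0738, 0.04]
tcp_rot: [0.671, 0.742, 0.001, 0.001]
contact_force: [0.3, 0.8, 0.6]
opening: 0.648
8.65 [468.7  73.8  40. ] jaw deg 5.8 tilt [ 0.14 -0.01] F [0.3 0.8 0.6] open 55.0
```

```bash
J='python3 -m jog'
$J '{"travel":[[-4,2,-4],[0,0,-4],[0,0,0],[0,0,0]],"dr":[[0,0,0],[0,0,0],[0,0,0],[0,0,0]],"jaw":[90,90,90,100]}'
python3 st.py
$J '{"travel":[[0,0,0],[0,0,0],[0,0,0],[0,0,0],[0,0,0]],"dr":[[0,0,0],[0,0,0],[0,0,0],[0,0,0],[0,0,0]],"jaw":[115,125,140,170,200]}' 40
python3 st.py
$J '{"travel":[[0,0,0],[0,0,0]],"dr":[[0,0,0],[0,0,0]],"jaw":[200,200]}'
python3 st.py
```

```text
time: 8.98
eef_pos: [0.4632, 0.0759, 0.0306]
tcp_rot: [0.671, 0.742, -0.0, -0.0]
contact_force: [-0.2, -0.4, 0.3]
opening: 0.605
8.98 [463.2  75.9  30.6] jaw deg 5.8 tilt [-0. -0.] F [-0.2 -0.4  0.3] open 51.4
time: 9.4
eef_pos: [0.4638, 0.0758, 0.0311]
tcp_rot: [0.671, 0.742, 0.0, 0.0]
contact_force: [-0.0, 0.1, 4.0]
opening: 0.5
9.4 [463.8  75.8  31.1] jaw deg 5.8 tilt [ 0.05 -0.  ] F [-0.   0.1  4. ] open 42.5
time: 9.57
eef_pos: [0.4638, 0.0758, 0.0311]
tcp_rot: [0.671, 0.742, 0.0, 0.0]
contact_force: [0.9, 1.7, 4.8]
opening: 0.503
9.57 [463.8  75.8  31.1] jaw deg 5.8 tilt [ 0.05 -0.  ] F [0.9 1.7 4.8] open 42.8
```

```bash
J='python3 -m jog'
$J '{"travel":[[0,0,10],[0,0,20],[0,0,30],[0,0,30],[0,0,20]],"dr":[[0,0,0],[0,0,0],[0,0,0],[0,0,0],[0,0,0]],"jaw":[200,200,200,200,200]}' 
$J '{"travel":[[10,-10,0],[22,-21,0],[24,-24,0],[24,-24,0],[24,-24,0]],"dr":[[0,0,-0.5],[0,0,-0.5],[0,0,-0.4],[0,0,0],[0,0,0]],"jaw":[200,200,200,200,200]}' 
$J '{"travel":[[24,-24,0],[22,-22,0],[15,-14,0],[6,-6,0],[0,0,0]],"dr":[[0,0,0],[0,0,0],[0,0,0],[0,0,0],[0,0,0]],"jaw":[200,200,200,200,200]}' 
python3 st.py
```

```text
time: 9.98
eef_pos: [0.4638, 0.0759, 0.1433]
tcp_rot: [0.671, 0.742, 0.001, 0.001]
contact_force: [0.8, -0.3, -0.5]
opening: 0.505
time: 10.4
eef_pos: [0.5676, -0.0285, 0.1392]
tcp_rot: [0.68, 0.733, -0.001, -0.001]
contact_force: [0.9, -0.1, 0.2]
opening: 0.495
time: 10.82
eef_pos: [0.6345, -0.0948, 0.139]
tcp_rot: [0.68, 0.733, -0.001, -0.001]
contact_force: [-0.9, 0.4, -1.3]
opening: 0.502
10.82 [634.5 -94.8 139. ] jaw deg 4.2 tilt [-0.11  0.02] F [-0.9  0.4 -1.3] open 42.6
```

```bash
J='python3 -m jog'
$J '{"travel":[[0,1,-18],[0,0,-30],[0,0,-28],[0,0,-16],[0,0,-8]],"dr":[[0,0,0],[0,0,0],[0,0,0],[0,0,0],[0,0,0]],"jaw":[200,200,200,200,200]}' 
$J '{"travel":[[0,0,-3],[0,0,-1],[0,0,0],[0,0,0]],"dr":[[0,0,0],[0,0,0],[0,0,0],[0,0,0]],"jaw":[200,200,200,200]}' 
python3 st.py
```

```text
time: 11.23
eef_pos: [0.6305, -0.09, 0.0363]
tcp_rot: [0.679, 0.734, -0.002, -0.004]
contact_force: [0.4, 0.9, -0.5]
opening: 0.503
time: 11.57
eef_pos: [0.6355, -0.0923, 0.0385]
tcp_rot: [0.68, 0.734, 0.001, 0.001]
contact_force: [0.2, 1.7, -0.1]
opening: 0.497
11.57 [635.5 -92.3  38.5] jaw deg 4.4 tilt [ 0.16 -0.05] F [ 0.2  1.7 -0.1] open 42.2
```

```bash
J='python3 -m jog'
$J '{"travel":[[0,-1,-3],[0,0,-3],[0,0,-2],[0,0,-1],[0,0,0]],"dr":[[0,0,0],[0,0,0],[0,0,0],[0,0,0],[0,0,0]],"jaw":[200,200,200,200,200]}' 
$J '{"travel":[[0,0,-1],[0,0,-1],[0,0,-1],[0,0,0]],"dr":[[0,0,0],[0,0,0],[0,0,0],[0,0,0]],"jaw":[200,200,200,200]}' 
python3 st.py
```

```text
time: 11.98
eef_pos: [0.634, -0.0931, 0.0271]
tcp_rot: [0.68, 0.733, -0.0, -0.0]
contact_force: [-0.6, 0.6, -1.6]
opening: 0.5
time: 12.32
eef_pos: [0.6345, -0.0932, 0.0252]
tcp_rot: [0.68, 0.734, -0.0, -0.0]
contact_force: [-2.7, 0.2, 2.5]
opening: 0.502
12.32 [634.5 -93.2  25.2] jaw deg 4.4 tilt [-0.01  0.  ] F [-2.7  0.2  2.5] open 42.6
```

```bash
J='python3 -m jog'
$J '{"travel":[[0,0,-0.4],[0,0,0],[0,0,0],[0,0,0],[0,0,0]],"dr":[[0,0,0],[0,0,0],[0,0,0],[0,0,0],[0,0,0]],"jaw":[135,125,115,95,70]}' 
$J '{"travel":[[0,0,0],[0,0,8],[0,0,25],[0,0,40],[0,0,40]],"dr":[[0,0,0],[0,0,0],[0,0,0],[0,0,0],[0,0,0]],"jaw":[40,20,0,0,0]}' 
$J '{"travel":[[-12,8,5],[-26,16,0],[-28,17,0],[-28,17,0],[-28,17,0]],"dr":[[0,0,0.5],[0,0,0.5],[0,0,0.4],[0,0,0],[0,0,0]],"jaw":[0,0,0,0,0]}'
$J '{"travel":[[-24,14,0],[-12,9,0],[-6,4,0],[0,0,0],[0,0,0]],"dr":[[0,0,0],[0,0,0],[0,0,0],[0,0,0],[0,0,0]],"jaw":[0,0,0,0,0]}'
python3 st.py
python3 - <<'E'
from h import *
a=read_camera("top")[80:260,140:390];b=read_camera("side")[100:280,140:390]
cv2.imwrite("pics/d3.png",cv2.resize(np.vstack([a,b]),None,fx=1.6,fy=1.6,interpolation=2)[:,:,::-1])
E
```

```text
time: 12.73
eef_pos: [0.6343, -0.0931, 0.0238]
tcp_rot: [0.68, 0.733, 0.0, -0.0]
contact_force: [-0.0, -0.4, 0.9]
opening: 0.724
time: 13.15
eef_pos: [0.6331, -0.0927, 0.1371]
tcp_rot: [0.68, 0.733, -0.001, -0.002]
contact_force: [0.9, -0.2, 0.6]
opening: 1.0
time: 13.57
eef_pos: [0.5112, -0.0176, 0.1427]
tcp_rot: [0.671, 0.742, 0.0, 0.0]
contact_force: [-0.6, 0.0, 0.7]
opening: 1.001
time: 13.98
eef_pos: [0.4712, 0.0086, 0.143]
tcp_rot: [0.671, 0.742, 0.0, 0.001]
contact_force: [0.1, 0.5, -1.0]
opening: 1.001
13.98 [471.2   8.6 143. ] jaw deg 5.8 tilt [ 0.11 -0.03] F [ 0.1  0.5 -1. ] open 85.1
```

View pics/d3.png

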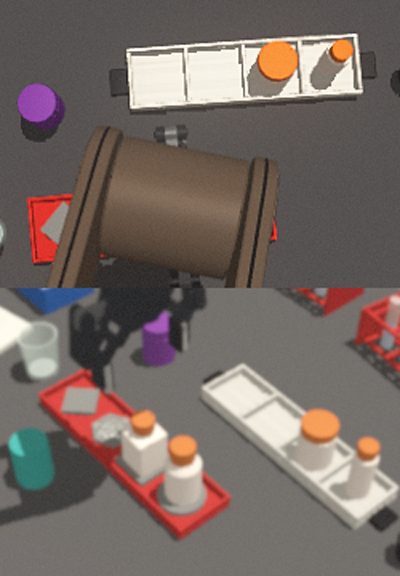

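The jar stands in the second bay from the right. Next the square bottle.

```bash
J='python3 -m jog'
$J '{"travel":[[-1,0,-18],[0,0,-30],[0,0,-28],[0,0,-18],[0,0,-10]],"dr":[[0,0,0],[0,0,0],[0,0,0],[0,0,0],[0,0,0]],"jaw":[0,0,0,0,0]}'
$J '{"travel":[[0,0,-6],[0,0,-4],[0,0,-2],[0,0,0],[0,0,0]],"dr":[[0,0,0],[0,0,0],[0,0,0],[0,0,0],[0,0,0]],"jaw":[40,60,80,90,100]}'
python3 st.py
```

```text
time: 14.5
eef_pos: [0.4684, 0.0085, 0.0355]
tcp_rot: [0.671, 0.741, -0.001, -0.002]
contact_force: [0.2, 0.1, -0.3]
opening: 0.998
time: 14.92
eef_pos: [0.4703, 0.0087, 0.0272]
tcp_rot: [0.671, 0.742, 0.001, 0.001]
contact_force: [0.4, -0.4, 0.1]
opening: 0.611
14.92 [470.3   8.7  27.2] jaw deg 5.8 tilt [ 0.11 -0.02] F [ 0.4 -0.4  0.1] open 52.0
```

```bash
J='python3 -m jog'
$J '{"travel":[[-1,0,4],[0,0,0],[0,0,0],[0,0,0],[0,0,0]],"dr":[[0,0,0],[0,0,0],[0,0,0],[0,0,0],[0,0,0]],"jaw":[105,115,125,140,170]}' 40
$J '{"travel":[[0,0,0],[0,0,0],[0,0,0]],"dr":[[0,0,0],[0,0,0],[0,0,0]],"jaw":[200,200,200]}'
python3 st.py
```

```text
time: 15.33
eef_pos: [0.469, 0.0088, 0.0311]
tcp_rot: [0.671, 0.742, 0.0, 0.001]
contact_force: [-1.4, 0.8, 4.5]
opening: 0.442
time: 15.58
eef_pos: [0.4691, 0.0088, 0.0311]
tcp_rot: [0.671, 0.742, 0.0, 0.0]
contact_force: [-1.0, 0.6, 5.4]
opening: 0.439
15.58 [469.1   8.8  31.1] jaw deg 5.8 tilt [ 0.06 -0.01] F [-1.   0.6  5.4] open 37.3
```

```bash
J='python3 -m jog'
$J '{"travel":[[0,0,10],[0,0,20],[0,0,30],[0,0,30],[0,0,20]],"dr":[[0,0,0],[0,0,0],[0,0,0],[0,0,0],[0,0,0]],"jaw":[200,200,200,200,200]}' 
$J '{"travel":[[10,-2,0],[20,-5,0],[24,-6,0],[24,-6,0],[24,-6,0]],"dr":[[0,0,-0.5],[0,0,-0.5],[0,0,-0.4],[0,0,0],[0,0,0]],"jaw":[200,200,200,200,200]}' 
$J '{"travel":[[24,-6,0],[20,-4,0],[11,-3,0],[4,-1,0],[0,0,0]],"dr":[[0,0,0],[0,0,0],[0,0,0],[0,0,0],[0,0,0]],"jaw":[200,200,200,200,200]}' 
python3 st.py
```

```text
time: 16.0
eef_pos: [0.4689, 0.0088, 0.1429]
tcp_rot: [0.671, 0.742, 0.001, 0.001]
contact_force: [0.5, 0.4, -0.9]
opening: 0.439
time: 16.42
eef_pos: [0.5708, -0.0163, 0.1387]
tcp_rot: [0.68, 0.733, -0.001, -0.001]
contact_force: [0.9, 0.3, -1.1]
opening: 0.443
time: 16.83
eef_pos: [0.6293, -0.0303, 0.1386]
tcp_rot: [0.68, 0.733, -0.001, -0.001]
contact_force: [-0.2, 0.2, -1.3]
opening: 0.442
16.83 [629.3 -30.3 138.6] jaw deg 4.3 tilt [-0.13  0.02] F [-0.2  0.2 -1.3] open 37.6
```

```bash
J='python3 -m jog'
$J '{"travel":[[0,1,-18],[0,0,-30],[0,0,-28],[0,0,-16],[0,0,-8]],"dr":[[0,0,0],[0,0,0],[0,0,0],[0,0,0],[0,0,0]],"jaw":[200,200,200,200,200]}' 
$J '{"travel":[[0,0,-3],[0,0,-1],[0,0,0],[0,0,0],[0,0,-3]],"dr":[[0,0,0],[0,0,0],[0,0,0],[0,0,0],[0,0,0]],"jaw":[200,200,200,200,200]}' 
python3 st.py
$J '{"travel":[[0,0,-3],[0,0,-2],[0,0,-1],[0,0,-1],[0,0,0]],"dr":[[0,0,0],[0,0,0],[0,0,0],[0,0,0],[0,0,0]],"jaw":[200,200,200,200,200]}' 
python3 st.py
```

```text
time: 17.25
eef_pos: [0.6257, -0.0282, 0.0361]
tcp_rot: [0.68, 0.734, -0.002, -0.003]
contact_force: [-1.1, -0.5, -1.4]
opening: 0.445
time: 17.67
eef_pos: [0.631, -0.0294, 0.0355]
tcp_rot: [0.68, 0.734, 0.001, 0.002]
contact_force: [-0.1, 0.5, -0.9]
opening: 0.44
17.67 [631.  -29.4  35.5] jaw deg 4.4 tilt [ 0.24 -0.05] F [-0.1  0.5 -0.9] open 37.4
time: 18.08
eef_pos: [0.6291, -0.0291, 0.0259]
tcp_rot: [0.68, 0.733, -0.0, -0.0]
contact_force: [-1.0, -0.3, -0.6]
opening: 0.444
18.08 [629.1 -29.1  25.9] jaw deg 4.4 tilt [-0.03  0.01] F [-1.  -0.3 -0.6] open 37.7
```

```bash
J='python3 -m jog'
$J '{"travel":[[0,0,-0.5],[0,0,-0.5],[0,0,-0.5],[0,0,0],[0,0,0]],"dr":[[0,0,0],[0,0,0],[0,0,0],[0,0,0],[0,0,0]],"jaw":[200,200,200,200,200]}' 
python3 st.py
```

```text
time: 18.5
eef_pos: [0.6294, -0.0291, 0.0252]
tcp_rot: [0.68, 0.734, -0.0, 0.0]
contact_force: [-1.4, 0.1, 1.9]
opening: 0.444
18.5 [629.4 -29.1  25.2] jaw deg 4.4 tilt [ 0. -0.] F [-1.4  0.1  1.9] open 37.8
```

```bash
J='python3 -m jog'
$J '{"travel":[[0,0,-0.4],[0,0,0],[0,0,0],[0,0,0],[0,0,0]],"dr":[[0,0,0],[0,0,0],[0,0,0],[0,0,0],[0,0,0]],"jaw":[150,140,130,110,85]}' 
$J '{"travel":[[0,0,0],[0,0,8],[0,0,25],[0,0,40],[0,0,40]],"dr":[[0,0,0],[0,0,0],[0,0,0],[0,0,0],[0,0,0]],"jaw":[50,30,0,0,0]}' 
$J '{"travel":[[-12,-2,5],[-26,-4,0],[-26,-4,0],[-26,-4,0],[-26,-4,0]],"dr":[[0,0,0.5],[0,0,0.5],[0,0,0.4],[0,0,0],[0,0,0]],"jaw":[0,0,0,0,0]}'
$J '{"travel":[[-20,-3,0],[-10,-2,0],[-4,0,0],[0,0,0],[0,0,0]],"dr":[[0,0,0],[0,0,0],[0,0,0],[0,0,0],[0,0,0]],"jaw":[0,0,0,0,0]}'
python3 st.py
python3 - <<'E'
from h import *
a=read_camera("top")[80:260,140:390];b=read_camera("side")[100:280,140:390]
cv2.imwrite("pics/d4.png",cv2.resize(np.vstack([a,b]),None,fx=1.6,fy=1.6,interpolation=2)[:,:,::-1])
E
```

```text
time: 18.92
eef_pos: [0.6293, -0.0291, 0.024]
tcp_rot: [0.68, 0.733, 0.0, 0.0]
contact_force: [0.5, 0.7, -0.2]
opening: 0.663
time: 19.33
eef_pos: [0.628, -0.0289, 0.1372]
tcp_rot: [0.68, 0.733, -0.001, -0.002]
contact_force: [0.8, -0.8, 0.2]
opening: 0.998
time: 19.75
eef_pos: [0.5123, -0.0472, 0.1429]
tcp_rot: [0.671, 0.742, 0.0, 0.0]
contact_force: [0.1, -0.4, 0.6]
opening: 0.999
time: 20.17
eef_pos: [0.4804, -0.0523, 0.143]
tcp_rot: [0.671, 0.742, 0.0, 0.001]
contact_force: [-0.2, 0.1, 0.3]
opening: 1.001
20.17 [480.4 -52.3 143. ] jaw deg 5.8 tilt [ 0.1  -0.02] F [-0.2  0.1  0.3] open 85.1
```

View pics/d4.png

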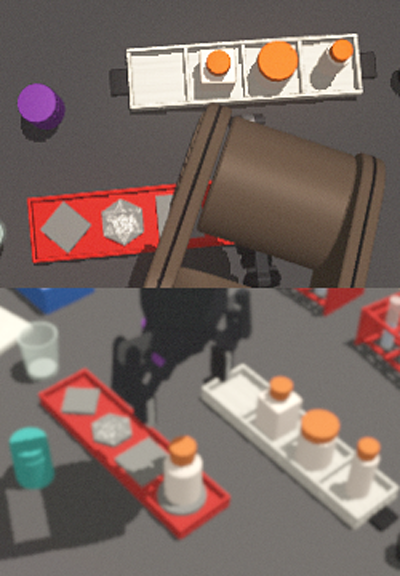

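The square bottle stands in the second bay from the left. Last is the round bottle.

```bash
J='python3 -m jog'
$J '{"travel":[[-1,0,-18],[0,0,-30],[0,0,-28],[0,0,-18],[0,0,-10]],"dr":[[0,0,0],[0,0,0],[0,0,0],[0,0,0],[0,0,0]],"jaw":[0,0,0,0,0]}'
$J '{"travel":[[0,0,-5],[0,0,-3],[-1,0,0],[0,0,0],[0,0,0]],"dr":[[0,0,0],[0,0,0],[0,0,0],[0,0,0],[0,0,0]],"jaw":[40,60,80,90,100]}'
python3 st.py
$J '{"travel":[[0,0,0],[0,0,0],[0,0,0],[0,0,0],[0,0,0]],"dr":[[0,0,0],[0,0,0],[0,0,0],[0,0,0],[0,0,0]],"jaw":[105,115,125,140,170]}' 40
$J '{"travel":[[0,0,0],[0,0,0],[0,0,0]],"dr":[[0,0,0],[0,0,0],[0,0,0]],"jaw":[200,200,200]}'
python3 st.py
```

```text
time: 20.68
eef_pos: [0.4773, -0.0515, 0.0355]
tcp_rot: [0.671, 0.742, -0.001, -0.002]
contact_force: [-0.5, -0.5, 0.2]
opening: 0.998
time: 21.1
eef_pos: [0.4784, -0.0524, 0.0315]
tcp_rot: [0.671, 0.742, 0.001, 0.001]
contact_force: [-0.6, -0.6, 0.0]
opening: 0.608
21.1 [478.4 -52.4  31.5] jaw deg 5.8 tilt [ 0.14 -0.04] F [-0.6 -0.6  0. ] open 51.7
time: 21.52
eef_pos: [0.478, -0.0523, 0.0311]
tcp_rot: [0.671, 0.742, 0.0, 0.001]
contact_force: [-0.5, 1.4, 4.4]
opening: 0.458
time: 21.77
eef_pos: [0.478, -0.0523, 0.0311]
tcp_rot: [0.671, 0.742, 0.0, 0.0]
contact_force: [-1.2, 0.4, 5.2]
opening: 0.457
21.77 [478.  -52.3  31.1] jaw deg 5.8 tilt [ 0.06 -0.02] F [-1.2  0.4  5.2] open 38.9
```

```bash
J='python3 -m jog'
$J '{"travel":[[0,0,10],[0,0,20],[0,0,30],[0,0,30],[0,0,20]],"dr":[[0,0,0],[0,0,0],[0,0,0],[0,0,0],[0,0,0]],"jaw":[200,200,200,200,200]}' 
$J '{"travel":[[10,6,0],[19,11,0],[21,13,0],[21,13,0],[21,12,0]],"dr":[[0,0,-0.5],[0,0,-0.5],[0,0,-0.4],[0,0,0],[0,0,0]],"jaw":[200,200,200,200,200]}' 
$J '{"travel":[[21,12,0],[19,11,0],[11,6,0],[4,2,0],[0,0,0]],"dr":[[0,0,0],[0,0,0],[0,0,0],[0,0,0],[0,0,0]],"jaw":[200,200,200,200,200]}' 
python3 st.py
```

```text
time: 22.18
eef_pos: [0.4778, -0.0523, 0.1429]
tcp_rot: [0.671, 0.742, 0.0, 0.001]
contact_force: [0.7, -0.4, -0.7]
opening: 0.458
time: 22.6
eef_pos: [0.5695, 0.0036, 0.14]
tcp_rot: [0.68, 0.733, -0.0, -0.0]
contact_force: [0.4, 0.1, -1.2]
opening: 0.461
time: 23.02
eef_pos: [0.6243, 0.0343, 0.1398]
tcp_rot: [0.679, 0.734, -0.0, -0.0]
contact_force: [-0.3, 0.1, -2.0]
opening: 0.455
23.02 [624.3  34.3 139.8] jaw deg 4.4 tilt [-0.07 -0.  ] F [-0.3  0.1 -2. ] open 38.7
```

```bash
J='python3 -m jog'
$J '{"travel":[[0,0,-18],[0,0,-30],[0,0,-28],[0,0,-17],[0,0,-9]],"dr":[[0,0,0],[0,0,0],[0,0,0],[0,0,0],[0,0,0]],"jaw":[200,200,200,200,200]}' 
$J '{"travel":[[0,0,-3],[0,0,-1],[0,0,0],[0,0,0],[0,0,-3]],"dr":[[0,0,0],[0,0,0],[0,0,0],[0,0,0],[0,0,0]],"jaw":[200,200,200,200,200]}' 
python3 st.py
$J '{"travel":[[0,0,-2],[0,0,-2],[0,0,-1],[0,0,-1],[0,0,0]],"dr":[[0,0,0],[0,0,0],[0,0,0],[0,0,0],[0,0,0]],"jaw":[200,200,200,200,200]}' 
$J '{"travel":[[0,0,-0.5],[0,0,-0.5],[0,0,0],[0,0,0]],"dr":[[0,0,0],[0,0,0],[0,0,0],[0,0,0]],"jaw":[200,200,200,200]}' 
python3 st.py
```

```text
time: 23.43
eef_pos: [0.6209, 0.0335, 0.0348]
tcp_rot: [0.68, 0.733, -0.002, -0.003]
contact_force: [-0.7, -0.3, -1.5]
opening: 0.459
time: 23.85
eef_pos: [0.6261, 0.0337, 0.0337]
tcp_rot: [0.68, 0.734, 0.001, 0.002]
contact_force: [0.8, -0.1, -0.6]
opening: 0.458
23.85 [626.1  33.7  33.7] jaw deg 4.4 tilt [ 0.25 -0.03] F [ 0.8 -0.1 -0.6] open 38.9
time: 24.27
eef_pos: [0.6244, 0.0339, 0.0253]
tcp_rot: [0.68, 0.734, -0.0, -0.0]
contact_force: [0.2, -0.9, -1.7]
opening: 0.454
time: 24.6
eef_pos: [0.6245, 0.0339, 0.0252]
tcp_rot: [0.68, 0.734, -0.0, -0.0]
contact_force: [-2.6, 0.3, 6.2]
opening: 0.454
24.6 [624.5  33.9  25.2] jaw deg 4.4 tilt [-0.01 -0.  ] F [-2.6  0.3  6.2] open 38.6
```

Floor contact is confirmed (6 N at the predicted height). I'll release, back off and do the final check.

```bash
J='python3 -m jog'
$J '{"travel":[[0,0,0],[0,0,0],[0,0,0],[0,0,0],[0,0,0]],"dr":[[0,0,0],[0,0,0],[0,0,0],[0,0,0],[0,0,0]],"jaw":[150,138,128,110,85]}' 
$J '{"travel":[[0,0,0],[0,0,8],[0,0,25],[0,0,40],[0,0,40]],"dr":[[0,0,0],[0,0,0],[0,0,0],[0,0,0],[0,0,0]],"jaw":[50,30,0,0,0]}' 
$J '{"travel":[[-16,20,20],[-25,35,20],[-25,35,0],[-25,35,0],[-25,35,0]],"dr":[[0,0,0],[0,0,0],[0,0,0],[0,0,0],[0,0,0]],"jaw":[0,0,0,0,0]}'
$J '{"travel":[[-25,35,0],[-15,35,0],[0,25,0],[0,0,0],[0,0,0]],"dr":[[0,0,0],[0,0,0],[0,0,0],[0,0,0],[0,0,0]],"jaw":[0,0,0,0,0]}'
python3 st.py
python3 - <<'E'
from h import *
A=read_camera("top");B=read_camera("side");a=A[80:260,140:390];b=B[100:280,140:390]
cv2.imwrite("pics/d5.png",cv2.resize(np.vstack([a,b]),None,fx=1.6,fy=1.6,interpolation=2)[:,:,::-1])
print([np.round(v,1) for v in [0]])
cs=[]
for c in blobs(A,(8,150,120),(16,255,255),(215,95,372,155),25):
    m=cv2.moments(c);cs.append((m['m10']/m['m00'],m['m01']/m['m00']))
for c,h in zip(sorted(cs),(.084,.078,.066,.084)): print(np.round(c,1),np.round(onplane("top",[c],h)*1000,1))
E
```

```text
time: 25.02
eef_pos: [0.6244, 0.0338, 0.024]
tcp_rot: [0.68, 0.734, 0.0, 0.0]
contact_force: [-0.5, -1.1, 0.2]
opening: 0.665
time: 25.43
eef_pos: [0.6231, 0.034, 0.1372]
tcp_rot: [0.68, 0.733, -0.001, -0.001]
contact_force: [1.2, 0.2, -1.0]
opening: 1.005
time: 25.85
eef_pos: [0.5129, 0.1875, 0.1763]
tcp_rot: [0.68, 0.733, 0.001, 0.001]
contact_force: [-0.4, 1.4, -1.1]
opening: 1.005
time: 26.27
eef_pos: [0.4742, 0.2813, 0.1755]
tcp_rot: [0.679, 0.734, 0.0, 0.0]
contact_force: [1.1, 0.0, 0.0]
opening: 1.0
26.27 [474.2 281.3 175.5] jaw deg 4.5 tilt [ 0.05 -0.  ] F [1.1 0.  0. ] open 85.0
[np.int64(0)]
[237.7 120.6] [[624.2  33.9]]
[276.1 118.6] [[629.1 -29.7]]
[313.  117.7] [[633.7 -92.5]]
[353.3 110.9] [[ 642.  -157.7]]
```

View pics/d5.png

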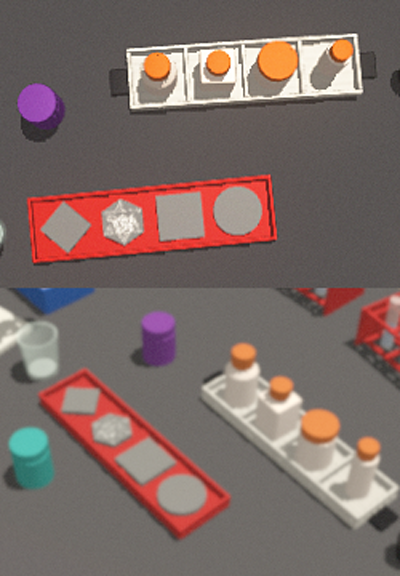

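```bash
python3 -c "
from plant import *
print(sign_off())"
```

```text
the job is handed in; nothing more can be done
None
```

All four bottles are in the aluminium rack in reverse order, and I have handed the job in. From left to right the bays now hold the round bottle, the square bottle, the jar and the vial.

- **Setting down:** each bottle touched the floor of its bay at the predicted height with about 2–6 N, then I released it slowly.
- **Final check:** the last pictures show all four upright, with caps within about 2 mm of the bay centres. The red rack holds only its four seats (diamond, hexagon, square, disc), which matches the original order. The purple and turquoise jars were not touched.
- **Limits:** the run took about 26 s of the 91 s allowed, and no force reading went above about 7 N.
- **Checks that failed or looked odd:** the early two-camera check of the cap positions failed, because it found only two caps in the side view. I used the top view checked against the rack geometry instead, and they agreed to about 3 mm. The hexagonal seat has an uneven, shiny look, but the jar's height and grip were as expected.

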